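# Hold a tube rack in the datum corner of a rack code reader

### The arm

A 6-joint arm with a two-finger parallel gripper is mounted at the origin on the work surface. World frame = base frame: x ahead of the robot, y to its left, z up, the work surface at z = 0. Lengths are in m, angles in degrees, forces in N, time in s.
With the tool pointing down it reaches from about 0.35 to 0.875 m from the base axis. Payload 4.2 kg.
Tool frame: the origin (TCP) lies on the centre line of the jaws, within the pads' length; the fingertips stand 19 mm ahead of it and the grasp point (between the pads) is the TCP; x points along the fingers, y is the direction in which the jaws open and shut, and the axes are right-handed (so a half turn about x gives the same grasp; the last joint's range is limited). The gripper opens to 87 mm and grips with 3 to 60 N. Pads are 19 mm wide; open, the fingers measure 117 mm over their backs; the gripper's body (75 mm by 190 mm) begins 51 mm behind the grasp point.
Start: joints at [-59.324, 22.042, 0.453, 0, -68.411, -14.817], TCP at [0.171, -0.601, 0.242] pointing down, gripper open.
Joint ranges: [-179.83, 179.83], [-69.29, 118.12], [-61.27, 80.66], [-181.25, 117.63], [-171.15, -9.14], [-177.46, 177.46]. Speed limits (degrees/s): [159.86, 159.86, 180, 180, 180, 180].

### API

Orientations are given as a 3x3 rotation matrix whose columns are the frame's x, y, z axes.
In Python, from station import r, viewer, job, spotter gives the robot as it stands.
- The arm moves only by the tool play_rows, never from a script. Its argument "commands" is a list of rows, each an object of numbers: "fingers": the gripper command: -1 is fully open, 1 is shut, values between are in proportion; "tx", "ty", "tz": the shift along the tool's x, y, z normalised to -1 to 1, where 1 is 750 mm; "ax", "ay", "az": the turn, a rotation vector about the tool's x, y, z normalised to -1 to 1, where 1 is pi rad. In form: [{"fingers": .., "tx": .., "ty": .., "tz": .., "ax": .., "ay": .., "az": ..}, ...]. A call has 1 to 5 rows; each row is the pose to reach, as a shift and turn from the pose commanded when the call began, along the tool's axes at that moment, turning the shorter way round; what a row does not reach only later rows make up. A row lasts 1/12 s, in which the tool goes at most 41.7 mm and 7.16 degrees, less where a joint would pass 70% of its speed; a pose out of reach is approached as far as the arm can. A call with a number of a shift or a turn outside -1 to 1 is refused whole. A call with a gripper value outside its range is refused whole. The fingers move at their own pace and stop on an object; the grip force is fixed at half the most. Time passes only in rows, so rows that repeat a pose let the fingers close. It gives the time, the measured TCP pose, the force and the opening at its end, in the units of the state.
- r.sense(): the state, without advancing time (a new reading comes with each control period).
- viewer.capture(name): name is "scene" or "top"; returns a dict with "image" (400x640x3 uint8, red, green, blue), "fx", "fy", "cx", "cy" (pixels), "R" (3x3) and "t" (3): a world point X has camera coordinates R X + t. Camera axes: x right, y down, z forward; pixel columns grow to the right and rows downward; lengths in m; the calibration is good to about 2 mm. A picture is of the moment at which its call begins. There is no depth.
- job.finish_job(): hands the job in, once; it reports no verdict.
Trained networks look in a picture, given as the dict that the camera call returned (one of the last four; its "shot" number tells which), for a name from the list of things; names that differ only in an ending like _2 or _b are one class to them, and where a whole thing is asked for, a point or a joint stands for the part that bears it (a point fixed in the world has none). Each returns a list of dicts, best first, with "score" (0 to 1); they miss things now and then, are a little off and sometimes report something else, mostly with a low value. They report only what shows in the picture. A call takes as long as a camera call.
- spotter.find_in(name, picture): "uv" ([column, row] in pixels, amid what is visible of it).
- spotter.silhouettes(name, picture): "region" (400x640 bool, what is visible of it) and "uv" ([column, row] in pixels, amid what is visible of it).
The state is a dict: "time_s": time; "joints": joint angles; "joint_velocities": joint speeds; "effort": joint torques, N m; "tcp_pos": TCP position; "ee_rot": TCP orientation; "wrist_force": force on the tool from outside, world axes, zero at the start; "moment": the same for the moment, N m; "gripper_width": opening from 0.0 (shut) to 1.0 (fully open).
Only numpy, scipy, OpenCV 4.12 (cv2) and the standard library are available. Lean on these libraries where they do the work, as an engineer would, in place of code of your own. Each camera call takes 0.05 s, during which the arm holds its last target. There are 200 camera calls.

### The job

Pick up the rack of purple-capped sample tubes and set it gently on the window of the white rack reader, its red-banded end towards the short end fence. Then press it snugly into the corner, flat on the window and square against both metal fences at once, and finish still holding it pressed against both as one does while the codes are read. Leave the other two racks and the plaster box where they are.

Things in the scene. Friction and masses are not known exactly. Their poses are not given: they have to be found in the camera images.
- rack_purple: The rack to load, loose: rigid white block 112 x 44 x 62 mm (its x, y, z), nine purple-capped tubes fixed firmly in it, tops 86 mm up, one hole empty. Origin: centre of the underside; +x the long way, to the end with the red band; z up. The flat long sides (44 mm apart) are for gripping. 0.15 to 0.31 kg. Starts on the trolley top in one of three places, at most 0.35 rad off world x.
- rack_corner (a point): Point on the purple rack: the bottom corner at its red-banded end and +y side, at (56, 22, 0) mm in the rack's frame. This corner goes to the datum corner of the reader.
- reader: White bench-top rack code reader, fixed: 230 x 170 x 70 mm (x, y, z), level top 70 mm up with a flush dark glass window, small display and keys on its -x side. Origin: centre of the underside. Turned at most 0.3 rad from the world axes. Two aluminium fences 18 mm high, 8 mm thick, form an L on its top. The rack slides easily on top and fences (friction about 0.25).
- side_fence: The long fence, on the reader, rigid. Its inner face lies along the reader's x at y = +47 mm in the reader's frame, looks to the reader's -y, runs from x = -65 to +85 mm and is 18 mm high. The rack's +y long side goes against it. Origin: bottom of the inner face, at the datum corner; axes as the reader's.
- end_fence: The short end fence, on the reader, rigid. Its inner face lies along the reader's y at x = +85 mm in the reader's frame, looks to the reader's -x, runs from y = -47 to +47 mm and is 18 mm high. The rack's red-banded end goes against it. Origin and axes: as the side fence's.
- datum_corner (a point): Point on the reader's top surface where the inner faces of the two fences meet: (85, 47, 70) mm in the reader's frame. With the rack home, the rack corner is here.
- rack_yellow: Bystander, loose: the same rack with yellow-capped tubes, in another of the three places. Leave it alone.
- rack_blue: Bystander, loose: the same rack with light-blue-capped tubes, in another of the three places. Leave it alone.
- plaster_box: Bystander, loose: red and white plaster carton 55 x 95 x 60 mm with an open flap, up to 85 mm high, beyond the racks. Origin: centre of the underside. Leave it alone.

How it is judged:
By the outcome, as a careful person would: the job done as asked, in the order asked, and still so for the second after the job is handed in, while the arm keeps its last pose, push and grip.
It also fails if it takes over 61 s, if anything falls off the work surface, if the arm or the gripper's body presses on something with over 40 N, if the wrist force passes 120 N, or if a joint passes its speed limit or range.

## Working session

There is one attempt and no reset: what is moved stays moved. The work goes in short steps, Python scripts to look and compute and a tool call to move; the robot and the scene stay as the last step left them, time stands still between calls to the robot, and variables do not carry over. Pictures are saved under pics/ and viewed, about 8 in all and at most 12, crops included, and the job is handed in when it is done.

Besides the shell and the picture viewer there is one more tool, called after "Emit:" by a JSON object that holds its "method" and its "body". play_rows: Moves the arm, as the interface text tells. Its arguments: {"type":"object","properties":{"commands":{"type":"array"}},"required":["commands"]}

```bash
mkdir -p pics; ls; python3 - <<'E'
from station import r, viewer, job, spotter
import cv2, numpy as np, pickle
s=r.sense(); print(s)
P={}
for n in("scene","top"):
    p=viewer.capture(n); P[n]=p
    print(n,p["fx"],p["fy"],p["cx"],p["cy"],p["R"],p["t"],p["shot"])
    cv2.imwrite(f"pics/{n}0.png",p["image"][:,:,::-1])
    for k in("rack_purple","reader","side_fence","end_fence","rack_yellow","rack_blue","plaster_box"):
        for o in spotter.silhouettes(k,p)[:2]: print(k,round(o["score"],2),np.round(o["uv"],1),o["region"].sum())
pickle.dump(P,open("p0.pkl","wb"))
E
```

```text
pics
{'time_s': 0.0, 'joints': array([-5.93229835e+01,  2.20921885e+01,  3.78443107e-01, -2.94524184e-02,
       -6.84119284e+01, -1.48170290e+01]), 'joint_velocities': array([-0.05655374, -0.05152034, -0.13702383, -0.09811886,  0.07377809,
        0.0470606 ]), 'effort': array([-1.40508058e-03, -3.90668356e+01,  1.87403959e+01,  4.21973929e+00,
        1.10404351e-02, -2.01139060e-04]), 'tcp_pos': array([ 0.17067102, -0.60064799,  0.24043421]), 'ee_rot': array([[-7.07962458e-04, -2.73104285e-01,  9.61984172e-01],
       [ 2.13029331e-03,  9.61981819e-01,  2.73105185e-01],
       [-9.99997480e-01,  2.24265666e-03, -9.92547826e-05]]), 'wrist_force': array([ 0.00678262, -0.10988265,  0.32847306]), 'moment': array([-0.06324989,  0.04369986, -0.00424368]), 'gripper_width': 0.9988914566005067}
scene 504.281347713799 504.281347713799 320.3510723600006 202.64954027961537 [[ 0.42770783  0.90381795  0.0133835 ]
 [ 0.76680989 -0.35495322 -0.53479978]
 [-0.47861113  0.23900066 -0.84487282]] [-0.23163223 -0.45509815  1.77104788] 1
rack_purple 0.87 [286.2 188.3] 785
reader 0.72 [381.7 159.6] 4241
side_fence 0.76 [397.7 145. ] 237
end_fence 0.63 [399.1 166.5] 151
rack_yellow 0.77 [239.2 204. ] 773
rack_blue 0.63 [191.7 235.3] 955
plaster_box 0.94 [297.5 259.8] 1086
top 442.3920312522722 442.3920312522722 320.16793582372304 203.5635276186898 [[-0.02853197 -0.9993548  -0.0218155 ]
 [-0.9901473   0.0312488  -0.13649847]
 [ 0.13709211  0.01770599 -0.99040005]] [-0.01511696  0.63860972  1.11605425] 2
reader 0.76 [229.9 248.1] 6190
side_fence 0.64 [205.5 247.7] 256
end_fence 0.43 [225.1 211.4] 139
rack_yellow 0.58 [397.4 251. ] 879
rack_blue 0.76 [457.5 234.4] 1087
rack_blue 0.45 [231.4 249.9] 6268
plaster_box 0.86 [368.4 160.9] 1120
```

```bash
python3 - <<'E'
import cv2
a=cv2.imread("pics/scene0.png")[110:300,140:480]; b=cv2.imread("pics/top0.png")[130:330,160:520]
cv2.imwrite("pics/sc.png",cv2.resize(a,None,fx=2.35,fy=2.35,interpolation=2)); cv2.imwrite("pics/tc.png",cv2.resize(b,None,fx=2.2,fy=2.2,interpolation=2))
E
```

```text
(no output)
```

View pics/sc.png

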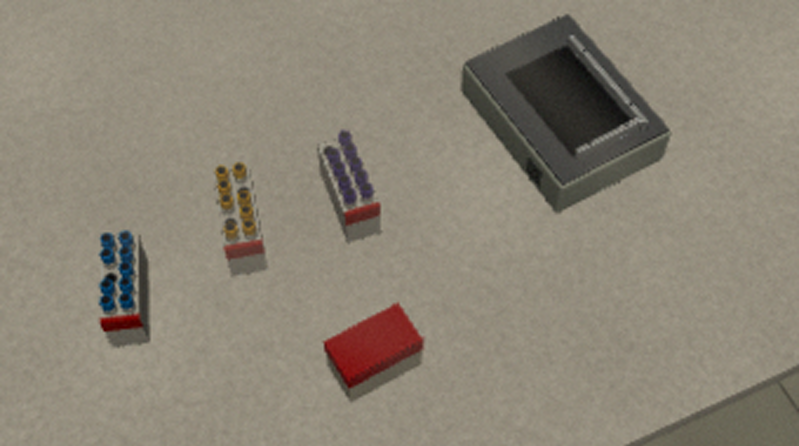

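View pics/tc.png

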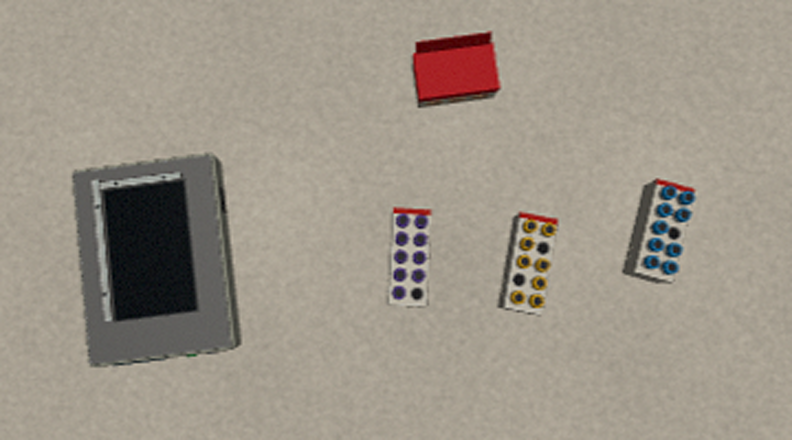

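Both views agree. In the top crop the purple rack spans (389–431, 208–306) with its red end up (+x). The reader is on the left (73–240, 154–365), its fences at its top and left sides. I'll fit poses from hand-picked corners in both views.

```bash
cat > fit.py <<'E'
import numpy as np, cv2, pickle
from scipy.optimize import least_squares
def proj(p,X):
    c=np.asarray(X)@p["R"].T+p["t"]; return np.c_[p["fx"]*c[:,0]/c[:,2]+p["cx"],p["fy"]*c[:,1]/c[:,2]+p["cy"]]
def place(q,L,z=0):
    c,s=np.cos(q[2]),np.sin(q[2]); L=np.asarray(L,float); return np.c_[q[0]+c*L[:,0]-s*L[:,1],q[1]+s*L[:,0]+c*L[:,1],L[:,2]+z]
def fit(obs,q0):
    f=lambda q:np.concatenate([(proj(p,place(q,L))-uv).ravel() for p,L,uv in obs])
    o=least_squares(f,q0,loss="soft_l1"); return o.x,np.round(f(o.x).reshape(-1,2),1)
E
python3 - <<'E'
from fit import *
P=pickle.load(open("p0.pkl","rb")); T,S=P["top"],P["scene"]
ct=lambda a:(np.array(a,float)+.5)/2.2-.5+[160,130]
cs=lambda a:(np.array(a,float)+.5)/2.35-.5+[140,110]
for p in(T,S): print("cam",-p["R"].T@p["t"])
h=.062
rack,e=fit([(T,[[.056,.022,h],[.056,-.022,h],[-.056,.022,h],[-.056,-.022,h]],ct([[394,208],[431,209],[389,304],[428,306]])),
 (S,[[.056,.022,0],[.056,.022,h],[.056,-.022,h],[.056,-.022,0]],cs([[380,231],[381,204],[344,210],[348,240]]))],[.5,-.05,0])
# order in scene: image right = +y
print(rack,np.degrees(rack[2]),e.tolist())
rd,e=fit([(T,[[.115,.085,.07],[.115,-.085,.07],[-.115,.085,.07]],ct([[73,171],[214,154],[91,365]])),
 (T,[[.085,.047,.088],[.085,-.047,.088],[-.065,.047,.088]],ct([[101,188],[182,178],[112,320]])),
 (S,[[-.115,-.085,.07],[-.115,.085,.07],[.115,.085,.07],[.115,-.085,.07]],cs([[463,66],[569,15],[670,131],[557,187]]))],[.5,.2,0])
print(rd,np.degrees(rd[2]),e.tolist())
for n,p in P.items():
    im=cv2.resize(p["image"][:,:,::-1].copy(),None,fx=4,fy=4,interpolation=cv2.INTER_CUBIC)
    def box(q,a,b,z0,z1,c,y0=0,x0=0):
        for z in(z0,z1): cv2.polylines(im,[np.int32((proj(p,place(q,[[x0+sx*a,y0+sy*b,z] for sx,sy in((1,1),(1,-1),(-1,-1),(-1,1))]))+.5)*4-.5)],True,c,1)
    box(rack,.056,.022,0,h,(0,255,0)); box(rd,.115,.085,0,.07,(0,255,255)); box(rd,.075,.047,.07,.088,(255,255,0),0,.01)
    pts=np.r_[proj(p,place(rack,[[0,0,h]])),proj(p,place(rd,[[0,0,.07]]))]*4
    x0,y0=map(int,pts.min(0)-[190,200]); x1,y1=map(int,pts.max(0)+[190,200]); c=im[y0:y1,x0:x1]
    k=min(800/c.shape[1],600/c.shape[0],1); cv2.imwrite(f"pics/o_{n}.png",cv2.resize(c,None,fx=k,fy=k,interpolation=cv2.INTER_AREA))
E
```

```text
cam [ 0.47888414 -0.05482384  1.19217965]
cam [ 1.2956879  -0.3754668   1.25602387]
[ 0.52238116 -0.09703613 -0.06621629] -3.793913753189029 [[-0.8, 0.3], [-0.4, 0.4], [0.1, 0.8], [-0.2, 0.6], [0.2, 0.6], [-0.7, 0.5], [0.4, 2.7], [-0.4, 1.4]]
[0.53053698 0.1996012  0.09159025] 5.247734679966734 [[-0.6, -1.1], [0.7, -1.4], [-1.5, 1.2], [0.3, 0.1], [0.4, 0.2], [0.4, -0.1], [-1.6, -2.4], [-0.5, -1.6], [0.8, 0.2], [0.7, 0.5]]
```

View pics/o_top.png

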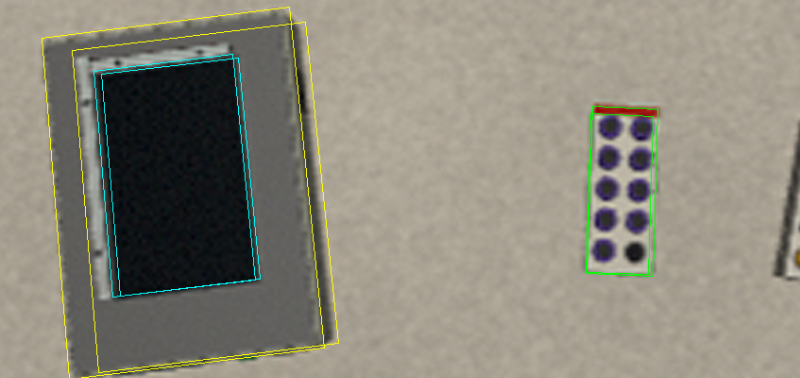

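View pics/o_scene.png

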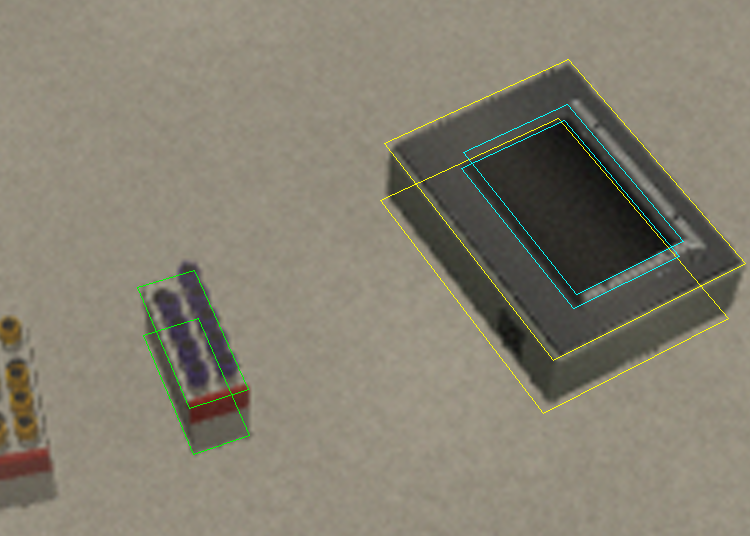

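```bash
cat >> fit.py <<'E'
def st():
    from station import r
    s=r.sense(); R=s["ee_rot"]; yaw=np.degrees(np.arctan2(R[1,2],R[0,2]))
    print("t %.2f"%s["time_s"],"tcp",np.round(s["tcp_pos"]*1e3,1),"yaw %.2f"%yaw,"tilt",np.round(np.degrees(R[:2,0]),2),"F",np.round(s["wrist_force"],1),"M",np.round(s["moment"],2),"w %.1f"%(87*s["gripper_width"]))
    return s["tcp_pos"],yaw
def go(target,tyaw):
    p,yaw=st(); d=np.array(target)-p; c,s=np.cos(np.radians(yaw)),np.sin(np.radians(yaw))
    print("tx %.4f ty %.4f tz %.4f ax %.4f"%(-d[2]/.75,(-s*d[0]+c*d[1])/.75,(c*d[0]+s*d[1])/.75,(yaw-tyaw)/180))
RD=np.array([.5305,.1996,.0916])
E
python3 -c "
from fit import *
go([.5224,-.097,.16],-3.8)
print(place(RD,[[.029,.025,.07],[.009,.010,.07],[.085,.047,.07]]))"
```

```text
t 0.80 tcp [ 170.8 -601.2  241.6] yaw 15.86 tilt [ 0. -0.] F [ 0.4 -0.1 -0.2] M [-0.03  0.02  0.01] w 86.9
tx 0.1088 ty 0.5186 tz 0.6346 ax 0.1092
[[0.55709162 0.22714788 0.07      ]
 [0.53854755 0.21038132 0.07      ]
 [0.61084447 0.25417808 0.07      ]]
```

Emit:
{"method": "play_rows", "body": {"commands": [{"fingers": -1,"tx": 0.109,"ty": 0.519,"tz": 0.635,"ax": 0.109,"ay": 0,"az": 0},{"fingers": -1,"tx": 0.109,"ty": 0.519,"tz": 0.635,"ax": 0.109,"ay": 0,"az": 0},{"fingers": -1,"tx": 0.109,"ty": 0.519,"tz": 0.635,"ax": 0.109,"ay": 0,"az": 0},{"fingers": -1,"tx": 0.109,"ty": 0.519,"tz": 0.635,"ax": 0.109,"ay": 0,"az": 0},{"fingers": -1,"tx": 0.109,"ty": 0.519,"tz": 0.635,"ax": 0.109,"ay": 0,"az": 0}]}}

```text
time_s: 1.22
tcp_pos: [0.2876, -0.4333, 0.2146]
ee_rot: [[0.0, 0.066, 0.998], [-0.0, 0.998, -0.066], [-1.0, -0.0, 0.001]]
wrist_force: [0.1, -0.6, 0.3]
gripper_width: 1.001
```

```bash
python3 -c "
from fit import *
go([.5224,-.097,.16],-3.8)"
```

```text
t 1.22 tcp [ 287.6 -433.3  214.6] yaw -3.81 tilt [ 0.03 -0.02] F [ 0.1 -0.6  0.3] M [-0.07 -0.13 -0.05] w 87.0
tx 0.0727 ty 0.4682 tz 0.2826 ax -0.0001
```

Emit:
{"method": "play_rows", "body": {"commands": [{"fingers": -1,"tx": 0.073,"ty": 0.468,"tz": 0.283,"ax": 0,"ay": 0,"az": 0},{"fingers": -1,"tx": 0.073,"ty": 0.468,"tz": 0.283,"ax": 0,"ay": 0,"az": 0},{"fingers": -1,"tx": 0.073,"ty": 0.468,"tz": 0.283,"ax": 0,"ay": 0,"az": 0},{"fingers": -1,"tx": 0.073,"ty": 0.468,"tz": 0.283,"ax": 0,"ay": 0,"az": 0},{"fingers": -1,"tx": 0.073,"ty": 0.468,"tz": 0.283,"ax": 0,"ay": 0,"az": 0}]}}

```text
time_s: 1.63
tcp_pos: [0.4061, -0.2637, 0.1873]
ee_rot: [[0.001, 0.065, 0.998], [-0.0, 0.998, -0.065], [-1.0, -0.0, 0.001]]
wrist_force: [0.9, 0.1, 0.5]
gripper_width: 0.996
```

```bash
python3 -c "
from fit import *
go([.5224,-.097,.16],-3.8)"
```

```text
t 1.63 tcp [ 406.1 -263.7  187.3] yaw -3.75 tilt [ 0.06 -0.02] F [0.9 0.1 0.5] M [-0.08 -0.14  0.01] w 86.7
tx 0.0364 ty 0.2319 tz 0.1402 ax 0.0003
```

Emit:
{"method": "play_rows", "body": {"commands": [{"fingers": -1,"tx": 0.036,"ty": 0.228,"tz": 0.138,"ax": 0,"ay": 0,"az": 0},{"fingers": -1,"tx": 0.036,"ty": 0.228,"tz": 0.138,"ax": 0,"ay": 0,"az": 0},{"fingers": -1,"tx": 0.036,"ty": 0.228,"tz": 0.138,"ax": 0,"ay": 0,"az": 0},{"fingers": -1,"tx": 0.036,"ty": 0.228,"tz": 0.138,"ax": 0,"ay": 0,"az": 0},{"fingers": -1,"tx": 0.036,"ty": 0.228,"tz": 0.138,"ax": 0,"ay": 0,"az": 0}]}}

```text
time_s: 2.05
tcp_pos: [0.521, -0.0992, 0.16]
ee_rot: [[0.001, 0.064, 0.998], [-0.0, 0.998, -0.064], [-1.0, 0.0, 0.001]]
wrist_force: [0.3, -0.6, 0.4]
gripper_width: 0.996
```

Emit:
{"method": "play_rows", "body": {"commands": [{"fingers": -1,"tx": 0,"ty": 0,"tz": 0,"ax": 0,"ay": 0,"az": 0},{"fingers": -1,"tx": 0,"ty": 0,"tz": 0,"ax": 0,"ay": 0,"az": 0}]}}

```text
time_s: 2.22
tcp_pos: [0.5205, -0.1, 0.1596]
ee_rot: [[-0.001, 0.062, 0.998], [-0.0, 0.998, -0.062], [-1.0, -0.0, -0.001]]
wrist_force: [-0.2, -0.1, -0.4]
gripper_width: 0.996
```

```bash
python3 -c "
from fit import *
go([.5224,-.097,.046],-3.8)
from station import viewer
p=viewer.capture('scene'); q=viewer.capture('top')
a=p['image'][150:250,230:360,::-1]; b=q['image'][190:290,290:420,::-1]
cv2.imwrite('pics/g1.png',cv2.resize(np.hstack([a,b]),None,fx=3,fy=3,interpolation=2))"
```

```text
t 2.22 tcp [ 520.5 -100.   159.6] yaw -3.58 tilt [-0.03 -0.  ] F [-0.2 -0.1 -0.4] M [-0.07 -0.    0.05] w 86.7
tx 0.1515 ty 0.0042 tz 0.0023 ax 0.0012
```

View pics/g1.png

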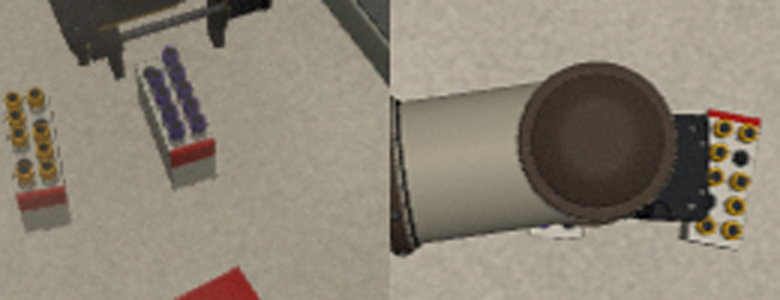

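The scene crop shows the open fingers straddling the purple rack. In the top crop the gripper body's edge lies above the yellow rack, with about 11 mm of height to spare. Descending.

Emit:
{"method": "play_rows", "body": {"commands": [{"fingers": -1,"tx": 0.03,"ty": 0.004,"tz": 0.002,"ax": 0.001,"ay": 0,"az": 0},{"fingers": -1,"tx": 0.065,"ty": 0.004,"tz": 0.002,"ax": 0.001,"ay": 0,"az": 0},{"fingers": -1,"tx": 0.1,"ty": 0.004,"tz": 0.002,"ax": 0.001,"ay": 0,"az": 0},{"fingers": -1,"tx": 0.13,"ty": 0.004,"tz": 0.002,"ax": 0.001,"ay": 0,"az": 0},{"fingers": -1,"tx": 0.148,"ty": 0.004,"tz": 0.002,"ax": 0.001,"ay": 0,"az": 0}]}}

```text
time_s: 2.73
tcp_pos: [0.5193, -0.1002, 0.0472]
ee_rot: [[-0.003, 0.072, 0.997], [-0.0, 0.997, -0.072], [-1.0, -0.0, -0.003]]
wrist_force: [0.2, 1.0, -0.5]
gripper_width: 0.999
```

Emit:
{"method": "play_rows", "body": {"commands": [{"fingers": -1,"tx": 0,"ty": 0,"tz": 0,"ax": 0,"ay": 0,"az": 0},{"fingers": -1,"tx": 0,"ty": 0,"tz": 0,"ax": 0,"ay": 0,"az": 0},{"fingers": -1,"tx": 0,"ty": 0,"tz": 0,"ax": 0,"ay": 0,"az": 0}]}}

```text
time_s: 2.98
tcp_pos: [0.522, -0.0995, 0.0503]
ee_rot: [[0.002, 0.07, 0.998], [-0.0, 0.998, -0.07], [-1.0, 0.0, 0.002]]
wrist_force: [0.2, -0.1, -0.3]
gripper_width: 0.997
```

```bash
python3 -c "
from fit import *
go([.5224,-.097,.045],-3.8)"
```

```text
t 2.98 tcp [522.  -99.5  50.3] yaw -3.99 tilt [ 0.13 -0.  ] F [ 0.2 -0.1 -0.3] M [-0.02 -0.08  0.05] w 86.7
tx 0.0071 ty 0.0033 tz 0.0003 ax -0.0011
```

Emit:
{"method": "play_rows", "body": {"commands": [{"fingers": -1,"tx": 0.005,"ty": 0.003,"tz": 0,"ax": 0,"ay": 0,"az": 0},{"fingers": 0,"tx": 0.005,"ty": 0.003,"tz": 0,"ax": 0,"ay": 0,"az": 0},{"fingers": 0.2,"tx": 0.005,"ty": 0.003,"tz": 0,"ax": 0,"ay": 0,"az": 0},{"fingers": 1,"tx": 0.005,"ty": 0.003,"tz": 0,"ax": 0,"ay": 0,"az": 0},{"fingers": 1,"tx": 0.005,"ty": 0.003,"tz": 0,"ax": 0,"ay": 0,"az": 0}]}}

```text
time_s: 3.4
tcp_pos: [0.5217, -0.0964, 0.0456]
ee_rot: [[0.001, 0.068, 0.998], [0.0, 0.998, -0.068], [-1.0, 0.0, 0.001]]
wrist_force: [0.6, -0.2, 0.5]
gripper_width: 0.781
```

Emit:
{"method": "play_rows", "body": {"commands": [{"fingers": 1,"tx": 0,"ty": 0,"tz": 0,"ax": 0,"ay": 0,"az": 0},{"fingers": 1,"tx": 0,"ty": 0,"tz": 0,"ax": 0,"ay": 0,"az": 0},{"fingers": 1,"tx": 0,"ty": 0,"tz": 0,"ax": 0,"ay": 0,"az": 0},{"fingers": 1,"tx": 0,"ty": 0,"tz": 0,"ax": 0,"ay": 0,"az": 0},{"fingers": 1,"tx": 0,"ty": 0,"tz": 0,"ax": 0,"ay": 0,"az": 0}]}}

```text
time_s: 3.82
tcp_pos: [0.5215, -0.0965, 0.0453]
ee_rot: [[-0.0, 0.069, 0.998], [-0.0, 0.998, -0.069], [-1.0, -0.0, -0.0]]
wrist_force: [0.0, 0.6, 0.3]
gripper_width: 0.505
```

```bash
python3 -c "
from fit import *
st()"
```

```text
t 3.82 tcp [521.5 -96.5  45.3] yaw -3.94 tilt [-0. -0.] F [0.  0.6 0.3] M [-0.01  0.04  0.02] w 43.9
```

Emit:
{"method": "play_rows", "body": {"commands": [{"fingers": 1,"tx": 0,"ty": 0,"tz": 0,"ax": 0,"ay": 0,"az": 0},{"fingers": 1,"tx": 0,"ty": 0,"tz": 0,"ax": 0,"ay": 0,"az": 0},{"fingers": 1,"tx": -0.015,"ty": 0,"tz": 0,"ax": 0,"ay": 0,"az": 0},{"fingers": 1,"tx": -0.04,"ty": 0,"tz": 0,"ax": 0,"ay": 0,"az": 0},{"fingers": 1,"tx": -0.07,"ty": 0,"tz": 0,"ax": 0,"ay": 0,"az": 0}]}}

```text
time_s: 4.23
tcp_pos: [0.5199, -0.0965, 0.0966]
ee_rot: [[-0.005, 0.069, 0.998], [-0.0, 0.998, -0.069], [-1.0, -0.0, -0.005]]
wrist_force: [0.4, -0.1, -1.0]
gripper_width: 0.504
```

Emit:
{"method": "play_rows", "body": {"commands": [{"fingers": 1,"tx": -0.03,"ty": 0,"tz": 0,"ax": 0,"ay": 0,"az": 0},{"fingers": 1,"tx": -0.06,"ty": 0,"tz": 0,"ax": 0,"ay": 0,"az": 0},{"fingers": 1,"tx": -0.09,"ty": 0,"tz": 0,"ax": 0,"ay": 0,"az": 0},{"fingers": 1,"tx": -0.11,"ty": 0,"tz": 0,"ax": 0,"ay": 0,"az": 0},{"fingers": 1,"tx": -0.11,"ty": 0,"tz": 0,"ax": 0,"ay": 0,"az": 0}]}}

```text
time_s: 4.65
tcp_pos: [0.5233, -0.0965, 0.1835]
ee_rot: [[0.007, 0.068, 0.998], [0.0, 0.998, -0.068], [-1.0, 0.001, 0.007]]
wrist_force: [0.8, -0.4, -1.3]
gripper_width: 0.503
```

```bash
python3 -c "
from fit import *
from station import viewer
go([.5377,.207,.18],5.25)
p=viewer.capture('scene')
a=p['image'][90:250,220:420,::-1]
cv2.imwrite('pics/g2.png',cv2.resize(a,None,fx=3.5,fy=3.5,interpolation=2))"
```

```text
t 4.65 tcp [523.3 -96.5 183.5] yaw -3.92 tilt [0.39 0.01] F [ 0.8 -0.4 -1.3] M [-0.03 -0.11  0.06] w 43.8
tx 0.0047 ty 0.4050 tz -0.0084 ax -0.0509
```

View pics/g2.png

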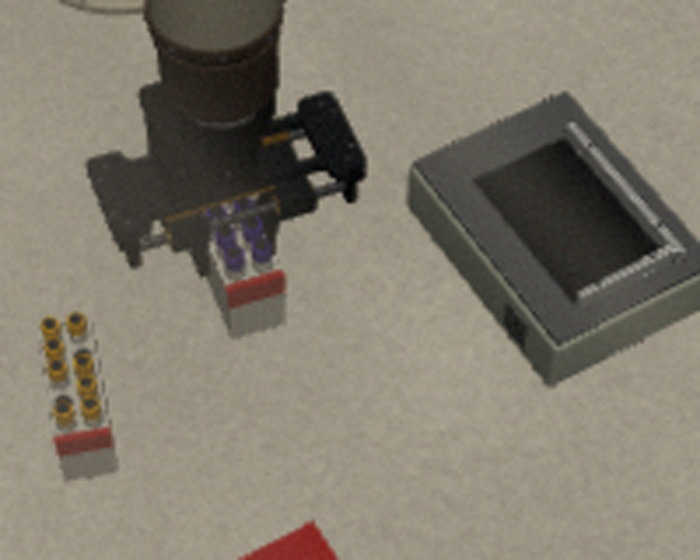

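The rack is held level and clear of the table, red end towards +x. Carrying it over to the reader.

Emit:
{"method": "play_rows", "body": {"commands": [{"fingers": 1,"tx": 0,"ty": 0.02,"tz": 0,"ax": -0.005,"ay": 0,"az": 0},{"fingers": 1,"tx": 0,"ty": 0.055,"tz": 0,"ax": -0.015,"ay": 0,"az": 0},{"fingers": 1,"tx": 0,"ty": 0.1,"tz": 0,"ax": -0.03,"ay": 0,"az": 0},{"fingers": 1,"tx": 0,"ty": 0.145,"tz": 0,"ax": -0.043,"ay": 0,"az": 0},{"fingers": 1,"tx": 0,"ty": 0.19,"tz": 0,"ax": -0.051,"ay": 0,"az": 0}]}}

```text
time_s: 5.12
tcp_pos: [0.5299, 0.0466, 0.178]
ee_rot: [[-0.004, -0.092, 0.996], [-0.001, 0.996, 0.092], [-1.0, -0.0, -0.004]]
wrist_force: [0.9, 0.1, -1.8]
gripper_width: 0.504
```

```bash
python3 -c "
from fit import *
go([.538,.209,.18],5.25)"
```

```text
t 5.12 tcp [529.9  46.6 178. ] yaw 5.27 tilt [-0.23 -0.05] F [ 0.9  0.1 -1.8] M [-0.01 -0.14 -0.05] w 43.9
tx -0.0026 ty 0.2146 tz 0.0306 ax 0.0001
```

Emit:
{"method": "play_rows", "body": {"commands": [{"fingers": 1,"tx": 0,"ty": 0.045,"tz": 0.008,"ax": 0,"ay": 0,"az": 0},{"fingers": 1,"tx": 0,"ty": 0.09,"tz": 0.015,"ax": 0,"ay": 0,"az": 0},{"fingers": 1,"tx": 0,"ty": 0.135,"tz": 0.022,"ax": 0,"ay": 0,"az": 0},{"fingers": 1,"tx": 0,"ty": 0.175,"tz": 0.03,"ax": 0,"ay": 0,"az": 0},{"fingers": 1,"tx": 0,"ty": 0.208,"tz": 0.03,"ax": 0,"ay": 0,"az": 0}]}}

```text
time_s: 5.53
tcp_pos: [0.5389, 0.2051, 0.1777]
ee_rot: [[-0.003, -0.092, 0.996], [-0.001, 0.996, 0.092], [-1.0, -0.001, -0.003]]
wrist_force: [1.1, -0.7, -1.7]
gripper_width: 0.504
```

Emit:
{"method": "play_rows", "body": {"commands": [{"fingers": 1,"tx": 0,"ty": 0,"tz": 0,"ax": 0,"ay": 0,"az": 0},{"fingers": 1,"tx": 0,"ty": 0,"tz": 0,"ax": 0,"ay": 0,"az": 0},{"fingers": 1,"tx": 0,"ty": 0,"tz": 0,"ax": 0,"ay": 0,"az": 0},{"fingers": 1,"tx": 0,"ty": 0,"tz": 0,"ax": 0,"ay": 0,"az": 0}]}}

```text
time_s: 5.87
tcp_pos: [0.5389, 0.2019, 0.1792]
ee_rot: [[-0.002, -0.09, 0.996], [-0.001, 0.996, 0.09], [-1.0, -0.001, -0.002]]
wrist_force: [0.3, 0.3, -1.3]
gripper_width: 0.501
```

```bash
python3 -c "
from fit import *
from station import viewer
go([.5385,.2104,.18],5.25)
p=viewer.capture('scene')
q,y=st(); rk=[*q[:2],np.radians(y)]
z=q[2]-.0455
im=cv2.resize(p['image'][:,:,::-1],None,fx=4,fy=4,interpolation=2)
def L(pts,c): cv2.polylines(im,[np.int32((proj(p,pts)+.5)*4-.5)],False,c,1)
B=[(.056,.022),(.056,-.022),(-.056,-.022),(-.056,.022),(.056,.022)]
for h in(0,.062): L(place(rk,[[a,b,z+h] for a,b in B]),(0,255,0))
for h in(.07,.088): L(place(RD,[[-.065,.047,h],[.085,.047,h],[.085,-.047,h]]),(255,255,0))
cv2.imwrite('pics/g3.png',im[320:760,1280:1860])"
```

```text
t 5.87 tcp [538.9 201.9 179.2] yaw 5.17 tilt [-0.12 -0.07] F [ 0.3  0.3 -1.3] M [-0.03 -0.04 -0.02] w 43.6
tx -0.0011 ty 0.0114 tz 0.0005 ax -0.0004
t 5.92 tcp [539.2 201.8 179.6] yaw 5.16 tilt [-0.08 -0.05] F [-0.1 -0.  -1.7] M [-0.04 -0.   -0.05] w 43.7
```

View pics/g3.png

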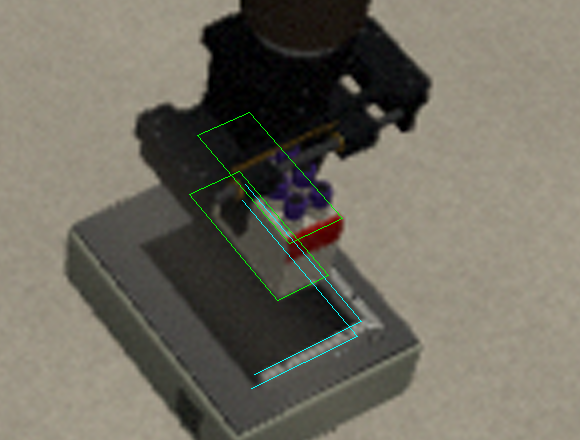

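The held rack matches its overlay within about 1.5 image pixels, well clear of both fences (corner near crop pixel (370, 322)). Descending gently.

Emit:
{"method": "play_rows", "body": {"commands": [{"fingers": 1,"tx": 0.02,"ty": 0,"tz": 0,"ax": 0,"ay": 0,"az": 0},{"fingers": 1,"tx": 0.045,"ty": 0,"tz": 0,"ax": 0,"ay": 0,"az": 0},{"fingers": 1,"tx": 0.065,"ty": 0,"tz": 0,"ax": 0,"ay": 0,"az": 0},{"fingers": 1,"tx": 0.077,"ty": 0,"tz": 0,"ax": 0,"ay": 0,"az": 0},{"fingers": 1,"tx": 0.077,"ty": 0,"tz": 0,"ax": 0,"ay": 0,"az": 0}]}}

```text
time_s: 6.33
tcp_pos: [0.5383, 0.2015, 0.1204]
ee_rot: [[-0.004, -0.09, 0.996], [-0.002, 0.996, 0.09], [-1.0, -0.002, -0.004]]
wrist_force: [0.5, 0.0, -1.4]
gripper_width: 0.505
```

Emit:
{"method": "play_rows", "body": {"commands": [{"fingers": 1,"tx": 0,"ty": 0,"tz": 0,"ax": 0,"ay": 0,"az": 0},{"fingers": 1,"tx": 0,"ty": 0,"tz": 0,"ax": 0,"ay": 0,"az": 0},{"fingers": 1,"tx": 0.001,"ty": 0,"tz": 0,"ax": 0,"ay": 0,"az": 0},{"fingers": 1,"tx": 0.002,"ty": 0,"tz": 0,"ax": 0,"ay": 0,"az": 0},{"fingers": 1,"tx": 0.003,"ty": 0,"tz": 0,"ax": 0,"ay": 0,"az": 0}]}}

```text
time_s: 6.75
tcp_pos: [0.5398, 0.2033, 0.1209]
ee_rot: [[0.001, -0.091, 0.996], [0.001, 0.996, 0.091], [-1.0, 0.001, 0.001]]
wrist_force: [-0.1, 0.5, -2.4]
gripper_width: 0.503
```

```bash
python3 -c "
from fit import *
st()"
```

```text
t 6.75 tcp [539.8 203.3 120.9] yaw 5.24 tilt [0.06 0.05] F [-0.1  0.5 -2.4] M [-0.05  0.   -0.01] w 43.8
```

Weight reads about 1.7 N. Next, 0.75 mm steps while I watch Fz.

Emit:
{"method": "play_rows", "body": {"commands": [{"fingers": 1,"tx": 0.001,"ty": 0,"tz": 0,"ax": 0,"ay": 0,"az": 0},{"fingers": 1,"tx": 0.002,"ty": 0,"tz": 0,"ax": 0,"ay": 0,"az": 0},{"fingers": 1,"tx": 0.003,"ty": 0,"tz": 0,"ax": 0,"ay": 0,"az": 0},{"fingers": 1,"tx": 0.003,"ty": 0,"tz": 0,"ax": 0,"ay": 0,"az": 0}]}}

```text
time_s: 7.08
tcp_pos: [0.5394, 0.203, 0.1178]
ee_rot: [[-0.0, -0.091, 0.996], [-0.0, 0.996, 0.091], [-1.0, -0.0, -0.0]]
wrist_force: [0.0, 1.1, -1.1]
gripper_width: 0.504
```

Emit:
{"method": "play_rows", "body": {"commands": [{"fingers": 1,"tx": 0.001,"ty": 0,"tz": 0,"ax": 0,"ay": 0,"az": 0},{"fingers": 1,"tx": 0.001,"ty": 0,"tz": 0,"ax": 0,"ay": 0,"az": 0},{"fingers": 1,"tx": 0.002,"ty": 0,"tz": 0,"ax": 0,"ay": 0,"az": 0},{"fingers": 1,"tx": 0.002,"ty": 0,"tz": 0,"ax": 0,"ay": 0,"az": 0}]}}

```text
time_s: 7.42
tcp_pos: [0.5394, 0.2031, 0.1164]
ee_rot: [[-0.0, -0.091, 0.996], [-0.0, 0.996, 0.091], [-1.0, -0.0, -0.0]]
wrist_force: [-0.4, -0.3, -2.5]
gripper_width: 0.505
```

```bash
python3 -c "
from fit import *
st()"
```

```text
t 7.42 tcp [539.4 203.1 116.4] yaw 5.24 tilt [-0.01 -0.  ] F [-0.4 -0.3 -2.5] M [ 0.02  0.03 -0.03] w 43.9
```

Emit:
{"method": "play_rows", "body": {"commands": [{"fingers": 1,"tx": 0.001,"ty": 0,"tz": 0,"ax": 0,"ay": 0,"az": 0},{"fingers": 1,"tx": 0.001,"ty": 0,"tz": 0,"ax": 0,"ay": 0,"az": 0},{"fingers": 1,"tx": 0.001,"ty": 0,"tz": 0,"ax": 0,"ay": 0,"az": 0}]}}

```text
time_s: 7.67
tcp_pos: [0.5394, 0.2031, 0.1157]
ee_rot: [[-0.0, -0.091, 0.996], [-0.0, 0.996, 0.091], [-1.0, -0.0, -0.0]]
wrist_force: [0.6, 0.5, -2.0]
gripper_width: 0.503
```

Emit:
{"method": "play_rows", "body": {"commands": [{"fingers": 1,"tx": 0.001,"ty": 0,"tz": 0,"ax": 0,"ay": 0,"az": 0},{"fingers": 1,"tx": 0.001,"ty": 0,"tz": 0,"ax": 0,"ay": 0,"az": 0},{"fingers": 1,"tx": 0.001,"ty": 0,"tz": 0,"ax": 0,"ay": 0,"az": 0}]}}

```text
time_s: 7.92
tcp_pos: [0.5397, 0.2032, 0.1153]
ee_rot: [[0.001, -0.092, 0.996], [0.0, 0.996, 0.092], [-1.0, 0.0, 0.001]]
wrist_force: [-0.0, 0.3, 0.2]
gripper_width: 0.503
```

```bash
python3 -c "
from fit import *
st()"
```

```text
t 7.92 tcp [539.7 203.2 115.3] yaw 5.25 tilt [0.03 0.01] F [-0.   0.3  0.2] M [-0.07  0.03 -0.02] w 43.8
```

Emit:
{"method": "play_rows", "body": {"commands": [{"fingers": 1,"tx": 0.0007,"ty": 0,"tz": 0,"ax": 0,"ay": 0,"az": 0},{"fingers": 1,"tx": 0.0007,"ty": 0,"tz": 0,"ax": 0,"ay": 0,"az": 0},{"fingers": 1,"tx": 0.0007,"ty": 0,"tz": 0,"ax": 0,"ay": 0,"az": 0}]}}

```text
time_s: 8.17
tcp_pos: [0.5398, 0.2032, 0.1153]
ee_rot: [[0.001, -0.092, 0.996], [0.0, 0.996, 0.092], [-1.0, 0.0, 0.001]]
wrist_force: [-1.4, -0.4, 5.2]
gripper_width: 0.509
```

```bash
python3 -c "
from fit import *
st()"
```

```text
t 8.17 tcp [539.8 203.2 115.3] yaw 5.26 tilt [0.05 0.02] F [-1.4 -0.4  5.2] M [-0.14  0.42  0.04] w 44.3
```

Touchdown is confirmed: about 7 N normal force, level. Estimated gaps are 22 mm to the side fence and 19 mm to the end fence. Sliding to the side fence first.

Emit:
{"method": "play_rows", "body": {"commands": [{"fingers": 1,"tx": 0,"ty": 0.005,"tz": 0,"ax": 0,"ay": 0,"az": 0},{"fingers": 1,"tx": 0,"ty": 0.01,"tz": 0,"ax": 0,"ay": 0,"az": 0},{"fingers": 1,"tx": 0,"ty": 0.015,"tz": 0,"ax": 0,"ay": 0,"az": 0},{"fingers": 1,"tx": 0,"ty": 0.02,"tz": 0,"ax": 0,"ay": 0,"az": 0},{"fingers": 1,"tx": 0,"ty": 0.023,"tz": 0,"ax": 0,"ay": 0,"az": 0}]}}

```text
time_s: 8.58
tcp_pos: [0.5386, 0.2209, 0.1153]
ee_rot: [[0.002, -0.092, 0.996], [0.0, 0.996, 0.092], [-1.0, 0.0, 0.002]]
wrist_force: [-0.6, -2.4, 5.0]
gripper_width: 0.501
```

```bash
python3 -c "
from fit import *
st()"
```

```text
t 8.58 tcp [538.6 220.9 115.3] yaw 5.29 tilt [0.1  0.02] F [-0.6 -2.4  5. ] M [-0.52 -0.01 -0.02] w 43.6
```

Emit:
{"method": "play_rows", "body": {"commands": [{"fingers": 1,"tx": 0,"ty": 0.001,"tz": 0,"ax": 0,"ay": 0,"az": 0},{"fingers": 1,"tx": 0,"ty": 0.002,"tz": 0,"ax": 0,"ay": 0,"az": 0},{"fingers": 1,"tx": 0,"ty": 0.002,"tz": 0,"ax": 0,"ay": 0,"az": 0}]}}

```text
time_s: 8.83
tcp_pos: [0.5385, 0.2224, 0.1153]
ee_rot: [[0.002, -0.092, 0.996], [0.0, 0.996, 0.092], [-1.0, 0.0, 0.002]]
wrist_force: [-0.0, -1.3, 4.8]
gripper_width: 0.503
```

Emit:
{"method": "play_rows", "body": {"commands": [{"fingers": 1,"tx": 0,"ty": 0.001,"tz": 0,"ax": 0,"ay": 0,"az": 0},{"fingers": 1,"tx": 0,"ty": 0.001,"tz": 0,"ax": 0,"ay": 0,"az": 0}]}}

```text
time_s: 9.0
tcp_pos: [0.5384, 0.2231, 0.1153]
ee_rot: [[0.002, -0.092, 0.996], [0.0, 0.996, 0.092], [-1.0, 0.0, 0.002]]
wrist_force: [-0.3, -1.9, 4.7]
gripper_width: 0.506
```

```bash
python3 -c "
from fit import *
st()"
```

```text
t 9.00 tcp [538.4 223.1 115.3] yaw 5.28 tilt [0.1  0.02] F [-0.3 -1.9  4.7] M [-0.43  0.02  0.04] w 44.0
```

Emit:
{"method": "play_rows", "body": {"commands": [{"fingers": 1,"tx": 0,"ty": 0.001,"tz": 0,"ax": 0,"ay": 0,"az": 0},{"fingers": 1,"tx": 0,"ty": 0.001,"tz": 0,"ax": 0,"ay": 0,"az": 0}]}}

```text
time_s: 9.17
tcp_pos: [0.5383, 0.2237, 0.1153]
ee_rot: [[0.002, -0.092, 0.996], [0.0, 0.996, 0.092], [-1.0, 0.0, 0.002]]
wrist_force: [0.8, -1.1, 6.9]
gripper_width: 0.503
```

Emit:
{"method": "play_rows", "body": {"commands": [{"fingers": 1,"tx": 0,"ty": 0.001,"tz": 0,"ax": 0,"ay": 0,"az": 0},{"fingers": 1,"tx": 0,"ty": 0.001,"tz": 0,"ax": 0,"ay": 0,"az": 0}]}}

```text
time_s: 9.33
tcp_pos: [0.5382, 0.2245, 0.1153]
ee_rot: [[0.002, -0.092, 0.996], [0.0, 0.996, 0.092], [-1.0, 0.0, 0.002]]
wrist_force: [-0.5, -2.2, 6.6]
gripper_width: 0.502
```

Emit:
{"method": "play_rows", "body": {"commands": [{"fingers": 1,"tx": 0,"ty": 0.001,"tz": 0,"ax": 0,"ay": 0,"az": 0},{"fingers": 1,"tx": 0,"ty": 0.001,"tz": 0,"ax": 0,"ay": 0,"az": 0}]}}

```text
time_s: 9.5
tcp_pos: [0.5382, 0.2252, 0.1153]
ee_rot: [[0.002, -0.092, 0.996], [0.0, 0.996, 0.092], [-1.0, 0.0, 0.002]]
wrist_force: [-0.2, -1.8, 7.1]
gripper_width: 0.504
```

```bash
python3 -c "
from fit import *
st()"
```

```text
t 9.50 tcp [538.2 225.2 115.3] yaw 5.27 tilt [0.1  0.02] F [-0.2 -1.8  7.1] M [-0.45  0.03 -0.02] w 43.9
```

Emit:
{"method": "play_rows", "body": {"commands": [{"fingers": 1,"tx": 0,"ty": 0.001,"tz": 0,"ax": 0,"ay": 0,"az": 0},{"fingers": 1,"tx": 0,"ty": 0.001,"tz": 0,"ax": 0,"ay": 0,"az": 0}]}}

```text
time_s: 9.67
tcp_pos: [0.5381, 0.226, 0.1153]
ee_rot: [[0.002, -0.092, 0.996], [0.0, 0.996, 0.092], [-1.0, 0.0, 0.002]]
wrist_force: [-0.3, -1.1, 5.9]
gripper_width: 0.505
```

Emit:
{"method": "play_rows", "body": {"commands": [{"fingers": 1,"tx": 0,"ty": 0.001,"tz": 0,"ax": 0,"ay": 0,"az": 0},{"fingers": 1,"tx": 0,"ty": 0.001,"tz": 0,"ax": 0,"ay": 0,"az": 0}]}}

```text
time_s: 9.83
tcp_pos: [0.538, 0.2266, 0.1153]
ee_rot: [[0.002, -0.092, 0.996], [-0.0, 0.996, 0.092], [-1.0, -0.0, 0.002]]
wrist_force: [-0.2, -2.3, 5.7]
gripper_width: 0.508
```

Emit:
{"method": "play_rows", "body": {"commands": [{"fingers": 1,"tx": 0,"ty": 0.001,"tz": 0,"ax": 0,"ay": 0,"az": 0},{"fingers": 1,"tx": 0,"ty": 0.001,"tz": 0,"ax": 0,"ay": 0,"az": 0}]}}

```text
time_s: 10.0
tcp_pos: [0.538, 0.2267, 0.1153]
ee_rot: [[0.001, -0.093, 0.996], [-0.001, 0.996, 0.093], [-1.0, -0.001, 0.001]]
wrist_force: [0.7, -4.4, 5.2]
gripper_width: 0.503
```

```bash
python3 -c "
from fit import *
st()"
```

```text
t 10.00 tcp [538.  226.7 115.3] yaw 5.33 tilt [ 0.08 -0.07] F [ 0.7 -4.4  5.2] M [-1.13 -0.32  0.2 ] w 43.7
```

Emit:
{"method": "play_rows", "body": {"commands": [{"fingers": 1,"tx": 0,"ty": 0.0007,"tz": 0,"ax": 0,"ay": 0,"az": 0},{"fingers": 1,"tx": 0,"ty": 0.0007,"tz": 0,"ax": 0,"ay": 0,"az": 0},{"fingers": 1,"tx": 0,"ty": 0.0007,"tz": 0,"ax": 0,"ay": 0,"az": 0}]}}

```text
time_s: 10.25
tcp_pos: [0.538, 0.2268, 0.1153]
ee_rot: [[0.001, -0.093, 0.996], [-0.002, 0.996, 0.093], [-1.0, -0.002, 0.001]]
wrist_force: [0.4, -5.0, 6.3]
gripper_width: 0.504
```

```bash
python3 -c "
from fit import *
st()"
```

```text
t 10.25 tcp [538.  226.8 115.3] yaw 5.33 tilt [ 0.07 -0.1 ] F [ 0.4 -5.   6.3] M [-1.5  -0.41  0.27] w 43.9
```

Contact with the side fence at y≈226.7. The positive Mz suggests the rear end touches first, so the rack needs a little more yaw. Turning +0.35° and watching Mz.

Emit:
{"method": "play_rows", "body": {"commands": [{"fingers": 1,"tx": 0,"ty": 0,"tz": 0,"ax": -0.001,"ay": 0,"az": 0},{"fingers": 1,"tx": 0,"ty": 0,"tz": 0,"ax": -0.002,"ay": 0,"az": 0},{"fingers": 1,"tx": 0,"ty": 0,"tz": 0,"ax": -0.002,"ay": 0,"az": 0}]}}

```text
time_s: 10.5
tcp_pos: [0.5381, 0.227, 0.1153]
ee_rot: [[0.002, -0.099, 0.995], [-0.001, 0.995, 0.099], [-1.0, -0.001, 0.001]]
wrist_force: [1.7, -4.6, 5.8]
gripper_width: 0.499
```

```bash
python3 -c "
from fit import *
st()"
```

```text
t 10.50 tcp [538.1 227.  115.3] yaw 5.67 tilt [ 0.09 -0.07] F [ 1.7 -4.6  5.8] M [-1.33 -0.37  0.11] w 43.4
```

Emit:
{"method": "play_rows", "body": {"commands": [{"fingers": 1,"tx": 0,"ty": 0,"tz": 0,"ax": -0.002,"ay": 0,"az": 0},{"fingers": 1,"tx": 0,"ty": 0,"tz": 0,"ax": -0.002,"ay": 0,"az": 0},{"fingers": 1,"tx": 0,"ty": 0,"tz": 0,"ax": -0.002,"ay": 0,"az": 0}]}}

```text
time_s: 10.75
tcp_pos: [0.5381, 0.2273, 0.1153]
ee_rot: [[0.002, -0.105, 0.994], [-0.001, 0.994, 0.105], [-1.0, -0.001, 0.002]]
wrist_force: [1.0, -4.5, 5.5]
gripper_width: 0.509
```

```bash
python3 -c "
from fit import *
st()"
```

```text
t 10.75 tcp [538.1 227.3 115.3] yaw 6.02 tilt [ 0.1  -0.04] F [ 1.  -4.5  5.5] M [-1.11 -0.32  0.14] w 44.3
```

y rises as the rack turns about its rear contact, consistent with that. Continuing.

Emit:
{"method": "play_rows", "body": {"commands": [{"fingers": 1,"tx": 0,"ty": 0.0003,"tz": 0,"ax": -0.002,"ay": 0,"az": 0},{"fingers": 1,"tx": 0,"ty": 0.0005,"tz": 0,"ax": -0.003,"ay": 0,"az": 0},{"fingers": 1,"tx": 0,"ty": 0.0005,"tz": 0,"ax": -0.003,"ay": 0,"az": 0}]}}

```text
time_s: 11.0
tcp_pos: [0.5381, 0.2277, 0.1153]
ee_rot: [[0.002, -0.114, 0.994], [-0.001, 0.994, 0.114], [-1.0, -0.001, 0.002]]
wrist_force: [1.3, -3.9, 4.4]
gripper_width: 0.503
```

```bash
python3 -c "
from fit import *
st()"
```

```text
t 11.00 tcp [538.1 227.7 115.3] yaw 6.52 tilt [ 0.1  -0.03] F [ 1.3 -3.9  4.4] M [-1.06 -0.33 -0.02] w 43.7
```

Emit:
{"method": "play_rows", "body": {"commands": [{"fingers": 1,"tx": 0,"ty": 0.0003,"tz": 0,"ax": -0.002,"ay": 0,"az": 0},{"fingers": 1,"tx": 0,"ty": 0.0005,"tz": 0,"ax": -0.003,"ay": 0,"az": 0},{"fingers": 1,"tx": 0,"ty": 0.0005,"tz": 0,"ax": -0.003,"ay": 0,"az": 0}]}}

```text
time_s: 11.25
tcp_pos: [0.5382, 0.2275, 0.1153]
ee_rot: [[0.002, -0.121, 0.993], [-0.001, 0.993, 0.121], [-1.0, -0.001, 0.001]]
wrist_force: [1.6, -4.5, 5.5]
gripper_width: 0.507
```

```bash
python3 -c "
from fit import *
st()"
```

```text
t 11.25 tcp [538.2 227.5 115.3] yaw 6.96 tilt [ 0.09 -0.06] F [ 1.6 -4.5  5.5] M [-1.55 -0.61 -0.45] w 44.1
```

The peak is passed: Mz reversed and y fell, which puts the fence yaw near 6.6°. I'll back off 0.36°, then slide to the end fence while keeping the side contact.

Emit:
{"method": "play_rows", "body": {"commands": [{"fingers": 1,"tx": 0,"ty": 0,"tz": 0,"ax": 0.002,"ay": 0,"az": 0},{"fingers": 1,"tx": 0,"ty": 0,"tz": 0,"ax": 0.002,"ay": 0,"az": 0},{"fingers": 1,"tx": 0,"ty": 0,"tz": 0,"ax": 0.002,"ay": 0,"az": 0}]}}

```text
time_s: 11.5
tcp_pos: [0.5381, 0.2277, 0.1153]
ee_rot: [[0.002, -0.116, 0.993], [-0.001, 0.993, 0.116], [-1.0, -0.001, 0.001]]
wrist_force: [2.1, -5.4, 4.8]
gripper_width: 0.501
```

```bash
python3 -c "
from fit import *
st()"
```

```text
t 11.50 tcp [538.1 227.7 115.3] yaw 6.65 tilt [ 0.09 -0.05] F [ 2.1 -5.4  4.8] M [-1.35 -0.41 -0.27] w 43.5
```

Emit:
{"method": "play_rows", "body": {"commands": [{"fingers": 1,"tx": 0,"ty": 0,"tz": 0.004,"ax": 0,"ay": 0,"az": 0},{"fingers": 1,"tx": 0,"ty": 0,"tz": 0.008,"ax": 0,"ay": 0,"az": 0},{"fingers": 1,"tx": 0,"ty": 0,"tz": 0.012,"ax": 0,"ay": 0,"az": 0},{"fingers": 1,"tx": 0,"ty": 0,"tz": 0.016,"ax": 0,"ay": 0,"az": 0},{"fingers": 1,"tx": 0,"ty": 0,"tz": 0.018,"ax": 0,"ay": 0,"az": 0}]}}

```text
time_s: 11.92
tcp_pos: [0.5501, 0.2289, 0.1153]
ee_rot: [[-0.002, -0.116, 0.993], [-0.002, 0.993, 0.116], [-1.0, -0.002, -0.002]]
wrist_force: [-3.3, -5.4, 10.1]
gripper_width: 0.502
```

```bash
python3 -c "
from fit import *
st()"
```

```text
t 11.92 tcp [550.1 228.9 115.3] yaw 6.65 tilt [-0.1  -0.13] F [-3.3 -5.4 10.1] M [-1.17  0.93 -0.13] w 43.7
```

Emit:
{"method": "play_rows", "body": {"commands": [{"fingers": 1,"tx": 0,"ty": 0,"tz": 0.002,"ax": 0,"ay": 0,"az": 0},{"fingers": 1,"tx": 0,"ty": 0,"tz": 0.003,"ax": 0,"ay": 0,"az": 0},{"fingers": 1,"tx": 0,"ty": 0,"tz": 0.003,"ax": 0,"ay": 0,"az": 0}]}}

```text
time_s: 12.17
tcp_pos: [0.5523, 0.2291, 0.1153]
ee_rot: [[-0.002, -0.116, 0.993], [-0.002, 0.993, 0.116], [-1.0, -0.002, -0.002]]
wrist_force: [-3.4, -5.0, 8.6]
gripper_width: 0.502
```

Emit:
{"method": "play_rows", "body": {"commands": [{"fingers": 1,"tx": 0,"ty": 0,"tz": 0.001,"ax": 0,"ay": 0,"az": 0},{"fingers": 1,"tx": 0,"ty": 0,"tz": 0.001,"ax": 0,"ay": 0,"az": 0}]}}

```text
time_s: 12.33
tcp_pos: [0.5529, 0.2292, 0.1153]
ee_rot: [[-0.002, -0.116, 0.993], [-0.002, 0.993, 0.116], [-1.0, -0.002, -0.002]]
wrist_force: [-2.9, -5.1, 7.8]
gripper_width: 0.503
```

Emit:
{"method": "play_rows", "body": {"commands": [{"fingers": 1,"tx": 0,"ty": 0,"tz": 0.001,"ax": 0,"ay": 0,"az": 0},{"fingers": 1,"tx": 0,"ty": 0,"tz": 0.001,"ax": 0,"ay": 0,"az": 0}]}}

```text
time_s: 12.5
tcp_pos: [0.5536, 0.2292, 0.1153]
ee_rot: [[-0.002, -0.116, 0.993], [-0.002, 0.993, 0.116], [-1.0, -0.002, -0.002]]
wrist_force: [-3.1, -5.8, 9.2]
gripper_width: 0.501
```

```bash
python3 -c "
from fit import *
st()"
```

```text
t 12.50 tcp [553.6 229.2 115.3] yaw 6.65 tilt [-0.1  -0.13] F [-3.1 -5.8  9.2] M [-1.26  0.81 -0.13] w 43.6
```

The slide slope (about 5.5°) and the pivot test (about 6.6°) disagree on the reader's yaw. I'll settle it with sub-pixel line fits of the reader's edges in the first pictures.

```bash
python3 - <<'E'
from fit import *
from scipy.ndimage import map_coordinates
P=pickle.load(open("p0.pkl","rb"))
q=np.array([.5305,.2005,np.radians(6)])
def unproj(p,uv,z):
    d=np.array([(uv[0]-p["cx"])/p["fx"],(uv[1]-p["cy"])/p["fy"],1])@p["R"]; c=-p["R"].T@p["t"]; return (c+d*(z-c[2])/d[2])
# dark-window/bright edges: scan across at several stations, take the steepest brightness step
for n,p in P.items():
    g=p["image"].astype(float).mean(2)
    for name,ax,off,z,lo,hi in(("win -y",0,-.047,.07,-.055,.07),("side fence out",0,.055,.088,-.055,.07),("side fence in",0,.047,.088,-.055,.07),("body -y",0,-.085,.07,-.10,.10),("body +y",0,.085,.07,-.10,.10),("win -x",1,-.065,.07,-.035,.035),("end fence out",1,.093,.088,-.035,.035),("end fence in",1,.085,.088,-.035,.035)):
        pts=[]
        for s in np.linspace(lo,hi,40):
            o=off+np.linspace(-.006,.006,49)
            X=np.c_[np.full(49,s),o,np.full(49,z)] if ax==0 else np.c_[o,np.full(49,s),np.full(49,z)]
            uv=proj(p,place(q,X)); b=map_coordinates(g,[uv[:,1],uv[:,0]],order=1)
            b=np.convolve(b,np.ones(9)/9,"valid"); d=np.abs(np.gradient(b)); w=d**2; 
            k=4+(w*np.arange(len(w))).sum()/w.sum(); pts.append((s,o[0]+.012*k/48,d.max()))
        a=np.array(pts); m,c=np.polyfit(a[:,0],a[:,1],1)
        for _ in range(5):
            r=a[:,1]-m*a[:,0]-c; w=1/(1+(r/.0005)**2); m,c=np.polyfit(a[:,0],a[:,1],1,w=w)
        print(n,name,"yaw %.2f"%(6+np.degrees(np.arctan(m))*(1 if ax==0 else -1)),"at %.1f mm"%(c*1e3),"rms %.2f"%(1e3*np.sqrt((w*r*r).sum()/w.sum())),"step %.1f"%a[:,2].mean())
E
```

```text
scene win -y yaw 6.02 at -46.2 mm rms 0.37 step 1.6
scene side fence out yaw 6.16 at 55.4 mm rms 0.31 step 3.1
scene side fence in yaw 5.96 at 48.7 mm rms 0.31 step 3.2
scene body -y yaw 5.98 at -83.5 mm rms 0.34 step 2.9
scene body +y yaw 5.78 at 83.1 mm rms 0.43 step 2.9
scene win -x yaw 6.32 at -67.3 mm rms 0.29 step 1.5
scene end fence out yaw 5.56 at 92.2 mm rms 0.37 step 2.7
scene end fence in yaw 6.32 at 85.4 mm rms 0.33 step 4.4
top win -y yaw 5.70 at -46.2 mm rms 0.13 step 3.7
top side fence out yaw 6.35 at 55.0 mm rms 0.49 step 4.1
top side fence in yaw 5.58 at 47.4 mm rms 0.25 step 7.0
top body -y yaw 5.61 at -85.7 mm rms 0.50 step 4.5
top body +y yaw 5.76 at 83.9 mm rms 0.42 step 3.8
top win -x yaw 5.57 at -66.2 mm rms 0.15 step 4.9
top end fence out yaw 5.87 at 92.5 mm rms 0.42 step 6.1
top end fence in yaw 4.93 at 84.8 mm rms 0.38 step 8.4
```

The sharp top-view edges give 5.6–5.7°, matching the slide slope. So the rack simply sits about 1° yawed in the jaws, and the contact test (flush at tool yaw ≈6.6°) stands. About 3 mm remains to the end fence.

Emit:
{"method": "play_rows", "body": {"commands": [{"fingers": 1,"tx": 0,"ty": 0,"tz": 0.001,"ax": 0,"ay": 0,"az": 0},{"fingers": 1,"tx": 0,"ty": 0,"tz": 0.002,"ax": 0,"ay": 0,"az": 0},{"fingers": 1,"tx": 0,"ty": 0,"tz": 0.002,"ax": 0,"ay": 0,"az": 0}]}}

```text
time_s: 12.75
tcp_pos: [0.5549, 0.2294, 0.1153]
ee_rot: [[-0.002, -0.116, 0.993], [-0.002, 0.993, 0.116], [-1.0, -0.002, -0.003]]
wrist_force: [-3.8, -4.7, 10.1]
gripper_width: 0.503
```

Emit:
{"method": "play_rows", "body": {"commands": [{"fingers": 1,"tx": 0,"ty": 0,"tz": 0.001,"ax": 0,"ay": 0,"az": 0},{"fingers": 1,"tx": 0,"ty": 0,"tz": 0.001,"ax": 0,"ay": 0,"az": 0}]}}

```text
time_s: 12.92
tcp_pos: [0.5549, 0.2293, 0.1153]
ee_rot: [[-0.004, -0.115, 0.993], [-0.003, 0.993, 0.115], [-1.0, -0.002, -0.004]]
wrist_force: [-6.4, -4.0, 10.9]
gripper_width: 0.505
```

Emit:
{"method": "play_rows", "body": {"commands": [{"fingers": 1,"tx": 0,"ty": 0,"tz": 0.001,"ax": 0,"ay": 0,"az": 0},{"fingers": 1,"tx": 0,"ty": 0,"tz": 0.001,"ax": 0,"ay": 0,"az": 0}]}}

```text
time_s: 13.08
tcp_pos: [0.555, 0.2293, 0.1152]
ee_rot: [[-0.005, -0.115, 0.993], [-0.003, 0.993, 0.115], [-1.0, -0.003, -0.006]]
wrist_force: [-8.3, -3.5, 11.9]
gripper_width: 0.502
```

```bash
python3 -c "
from fit import *
st()"
```

```text
t 13.08 tcp [555.  229.3 115.2] yaw 6.60 tilt [-0.3  -0.19] F [-8.3 -3.5 11.9] M [-1.03  2.25 -0.31] w 43.7
```

Both contacts are made, with the end fence at x≈555. Next I'll level the tool's small load tilt and add side push.

Emit:
{"method": "play_rows", "body": {"commands": [{"fingers": 1,"tx": 0,"ty": 0.0005,"tz": 0,"ax": 0,"ay": -0.0008,"az": 0.0005},{"fingers": 1,"tx": 0,"ty": 0.001,"tz": 0,"ax": 0,"ay": -0.0015,"az": 0.001},{"fingers": 1,"tx": 0,"ty": 0.0015,"tz": 0,"ax": 0,"ay": -0.0015,"az": 0.001},{"fingers": 1,"tx": 0,"ty": 0.0015,"tz": 0,"ax": 0,"ay": -0.0015,"az": 0.001}]}}

```text
time_s: 13.42
tcp_pos: [0.5549, 0.2293, 0.1152]
ee_rot: [[-0.001, -0.115, 0.993], [-0.002, 0.993, 0.115], [-1.0, -0.001, -0.001]]
wrist_force: [-7.1, -6.9, 12.1]
gripper_width: 0.505
```

```bash
python3 -c "
from fit import *
st()
from station import viewer
q=viewer.capture('scene'); im=cv2.resize(q['image'][:,:,::-1],None,fx=6,fy=6,interpolation=2)
print(np.round((proj(q,place([.5305,.2005,np.radians(5.7)],[[.085,.047,.07],[.085,.047,.088],[.085,.003,.07],[-.027,.003,.07]]))+.5)*6-.5-[2040,780]))
cv2.imwrite('pics/g4.png',im[780:1200,2040:2620])"
```

```text
t 13.42 tcp [554.9 229.3 115.2] yaw 6.60 tilt [-0.07 -0.09] F [-7.1 -6.9 12.1] M [-1.93  1.79 -0.32] w 44.0
[[419. 203.]
 [425. 181.]
 [346. 240.]
 [215.  84.]]
```

View pics/g4.png

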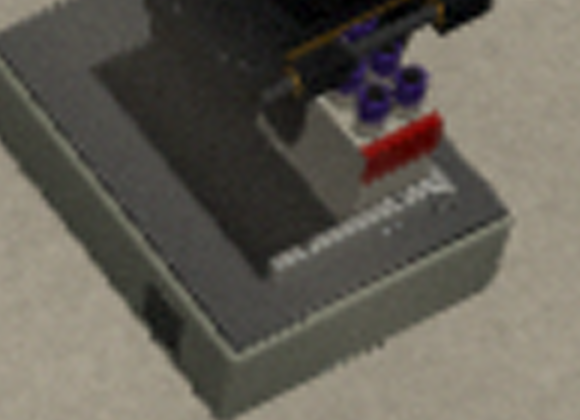

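The rack stands in the corner behind the end-fence strip ((275, 265)–(450, 180)) and looks square. Mz of −0.32 hints at slight over-rotation, so I'll back the yaw off in small steps until the moment balances.

Emit:
{"method": "play_rows", "body": {"commands": [{"fingers": 1,"tx": 0,"ty": 0,"tz": 0,"ax": 0.001,"ay": -0.0003,"az": 0.0005},{"fingers": 1,"tx": 0,"ty": 0,"tz": 0,"ax": 0.001,"ay": -0.0003,"az": 0.0005},{"fingers": 1,"tx": 0,"ty": 0,"tz": 0,"ax": 0.001,"ay": -0.0003,"az": 0.0005}]}}

```text
time_s: 13.72
tcp_pos: [0.5549, 0.2294, 0.1152]
ee_rot: [[-0.001, -0.113, 0.994], [-0.0, 0.994, 0.113], [-1.0, -0.0, -0.001]]
wrist_force: [-5.6, -6.7, 12.2]
gripper_width: 0.503
```

```bash
python3 -c "
from fit import *
st()"
```

```text
t 13.72 tcp [554.9 229.4 115.2] yaw 6.47 tilt [-0.03 -0.01] F [-5.6 -6.7 12.2] M [-2.08  1.83 -0.15] w 43.8
```

Emit:
{"method": "play_rows", "body": {"commands": [{"fingers": 1,"tx": 0,"ty": 0,"tz": 0,"ax": 0.001,"ay": 0,"az": 0},{"fingers": 1,"tx": 0,"ty": 0,"tz": 0,"ax": 0.001,"ay": 0,"az": 0},{"fingers": 1,"tx": 0,"ty": 0,"tz": 0,"ax": 0.001,"ay": 0,"az": 0}]}}

```text
time_s: 13.97
tcp_pos: [0.5549, 0.2294, 0.1152]
ee_rot: [[-0.001, -0.111, 0.994], [-0.0, 0.994, 0.111], [-1.0, -0.0, -0.001]]
wrist_force: [-5.9, -6.1, 11.1]
gripper_width: 0.504
```

```bash
python3 -c "
from fit import *
st()"
```

```text
t 13.97 tcp [554.9 229.4 115.2] yaw 6.36 tilt [-0.03 -0.02] F [-5.9 -6.1 11.1] M [-2.01  1.8   0.15] w 43.9
```

Emit:
{"method": "play_rows", "body": {"commands": [{"fingers": 1,"tx": 0,"ty": 0,"tz": 0,"ax": 0.001,"ay": 0,"az": 0},{"fingers": 1,"tx": 0,"ty": 0,"tz": 0,"ax": 0.001,"ay": 0,"az": 0},{"fingers": 1,"tx": 0,"ty": 0,"tz": 0,"ax": 0.001,"ay": 0,"az": 0}]}}

```text
time_s: 14.22
tcp_pos: [0.555, 0.2294, 0.1152]
ee_rot: [[-0.0, -0.108, 0.994], [-0.0, 0.994, 0.108], [-1.0, -0.0, -0.0]]
wrist_force: [-6.3, -7.2, 11.7]
gripper_width: 0.504
```

```bash
python3 -c "
from fit import *
st()"
```

```text
t 14.22 tcp [555.  229.4 115.2] yaw 6.20 tilt [-0.02 -0.02] F [-6.3 -7.2 11.7] M [-2.08  1.77  0.22] w 43.9
```

The moment balances near tool yaw 6.4°, and y stays flat across the sweep, which is flush behaviour. Centring there and firming both pushes.

Emit:
{"method": "play_rows", "body": {"commands": [{"fingers": 1,"tx": 0,"ty": 0.0005,"tz": 0.0005,"ax": -0.001,"ay": 0,"az": 0},{"fingers": 1,"tx": 0,"ty": 0.001,"tz": 0.001,"ax": -0.001,"ay": -0.0004,"az": 0.0004},{"fingers": 1,"tx": 0,"ty": 0.0013,"tz": 0.0013,"ax": -0.001,"ay": -0.0006,"az": 0.0004},{"fingers": 1,"tx": 0,"ty": 0.0013,"tz": 0.0013,"ax": -0.001,"ay": -0.0006,"az": 0.0004}]}}

```text
time_s: 14.55
tcp_pos: [0.555, 0.2294, 0.1152]
ee_rot: [[-0.001, -0.11, 0.994], [-0.001, 0.994, 0.11], [-1.0, -0.001, -0.001]]
wrist_force: [-8.1, -8.7, 13.8]
gripper_width: 0.501
```

```bash
python3 -c "
from fit import *
st()"
```

```text
t 14.55 tcp [555.  229.4 115.2] yaw 6.30 tilt [-0.05 -0.04] F [-8.1 -8.7 13.8] M [-2.66  2.25 -0.04] w 43.6
```

Emit:
{"method": "play_rows", "body": {"commands": [{"fingers": 1,"tx": 0,"ty": 0,"tz": 0,"ax": 0,"ay": 0,"az": 0},{"fingers": 1,"tx": 0,"ty": 0,"tz": 0,"ax": 0,"ay": 0,"az": 0},{"fingers": 1,"tx": 0,"ty": 0,"tz": 0,"ax": 0,"ay": 0,"az": 0},{"fingers": 1,"tx": 0,"ty": 0,"tz": 0,"ax": 0,"ay": 0,"az": 0},{"fingers": 1,"tx": 0,"ty": 0,"tz": 0,"ax": 0,"ay": 0,"az": 0}]}}

```text
time_s: 14.97
tcp_pos: [0.555, 0.2294, 0.1152]
ee_rot: [[-0.001, -0.11, 0.994], [-0.001, 0.994, 0.11], [-1.0, -0.001, -0.001]]
wrist_force: [-7.1, -8.6, 13.2]
gripper_width: 0.505
```

```bash
python3 -c "
from fit import *
st()
from station import viewer
p=viewer.capture('scene'); q=viewer.capture('top'); st()
a=cv2.resize(p['image'][120:205,330:440,::-1],None,fx=3.6,fy=3.6,interpolation=2);b=cv2.resize(q['image'][190:275,170:280,::-1],None,fx=3.6,fy=3.6,interpolation=2)
cv2.imwrite('pics/g5.png',np.hstack([a,b]))"
```

```text
t 14.97 tcp [555.  229.4 115.2] yaw 6.29 tilt [-0.05 -0.04] F [-7.1 -8.6 13.2] M [-2.64  2.25 -0.06] w 43.9
t 15.07 tcp [555.  229.4 115.2] yaw 6.30 tilt [-0.05 -0.04] F [-8.4 -9.1 13. ] M [-2.69  2.26 -0.04] w 43.9
```

View pics/g5.png

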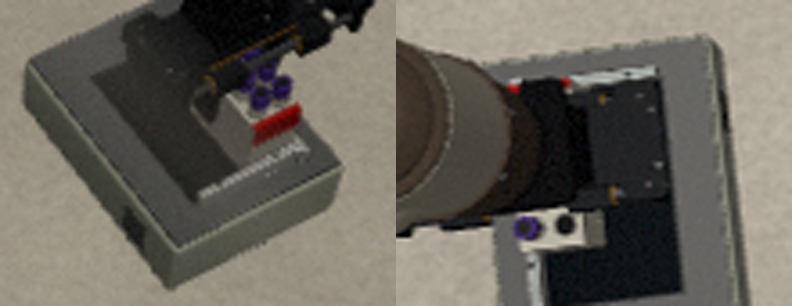

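The views show the red end against the end fence and the rear of the long side in line with the side fence. Forces are steady and balanced. Handing in.

```bash
python3 -c "
from station import job
print(job.finish_job())
from fit import *
st()"
```

```text
the job is handed in; nothing more can be done
None
the job is handed in; nothing more can be done
```

I set the purple rack gently on the reader window, pressed it into the corner against both fences with the red end at the end fence, and handed in still holding it there. I never touched the other two racks or the plaster box. The job took about 15 s of robot time.

**Last checks before handing in:**
- **Contact:** the gripper was pushing with about 8 N towards the end fence, 9 N towards the side fence and 13 N downwards. These readings held steady for half a second.
- **Flat and square:** tool tilt was 0.05° or less, and the twisting moment about the vertical was near zero (−0.04 N m). Turning the rack ±0.15° about that point did not shift it off the side fence.
- **Pictures:** both views show the rack in the corner, though the arm hides most of the side-fence contact.

**Disagreements:**
- **Yaw:** the rack seems to sit about 0.7° turned in the jaws. The tool reads 6.3°, while the clearest picture edges and the slide along the fence put the reader at about 5.6°. I went by the contact forces.
- **End fence position:** the rack met the end fence about 2 mm sooner than the pictures predicted, which is within camera and grasp error.

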